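# Release the locked tray of a curing box with a pin punch

### The job

The curing box is switched off and its tray, with a watch dial inside, is still locked. Take the pin punch from its stand, reach down through the release hole in the top of the box, gently press the hidden spring catch until it lets go and keep it down until the tray has sprung out. Put the punch back upright in its stand, fully home, and draw the tray out to its stop, with the dial still in it and the bottle, loupe and brush left where they are.

Things in the scene. Friction and masses are not known exactly. Their poses are not given: they have to be found in the camera images.
- curing_box: white and grey curing box, fixed, 130 (x) x 140 (y) x 80 mm high; origin at the centre of its underside, z up; its front with the tray faces its own -x. Top flat but for the hole and flush vents. The hidden plastic catch under the hole moves straight down 7 mm to a solid end, spring 3.6 N growing 0.6 N a mm (plus up to 2 N rubbing). It breaks if the punch loads the box with over 20 N
- release_hole (a point): centre of the mouth of the round release hole in the top face: 9 mm across, 1 mm chamfer, plate 4 mm thick, steel eyelet; 30 mm in front of the box's centre (own -x) and 48 mm to its left (own +y). Axes as the box. Straight below, out of sight, is the flat 14 mm head of the catch's adjusting screw, 18 to 38 mm below the mouth, set differently on every box; it lets go about 4.5 mm after first touch
- curing_tray (a joint): how far the tray is out along the box's own -x, in m: 0 locked, 0.085 at its stop; about 1 N friction, stays where left. Once the catch lets go, a damped spring pushes it to about 0.026 in about a second; if the catch comes up before the tray is 0.020 out, it holds the tray again part-way (safety notch at 0.011, or rubbing up to 0.019) and must be pressed again
- tray_handle (a point): middle of the tray's handle: a level steel bar 11 mm thick and 70 mm long along the box's own y, its axis 35 mm in front of the tray's flat front and 44 mm above the bench, on two posts 60 mm apart (free between them); axes as the box; moves with the tray
- tray_floor (a point): centre of the tray's inner floor, 15 mm above the bench; inside 101 x 86 mm with walls 18 mm high; axes as the box; moves with the tray
- dial_center (a point): centre of the watch dial, a loose round disc 34 mm across and 5 mm thick lying flat in the tray, out of sight while the tray is shut
- punch_center (a point): half-way point of the pin punch, 98 mm long overall, 50 g, standing upright in its stand (z of this frame points to its blunt end): from the tip, a pin 5 mm thick with a round end, 50 mm long; a collar 16 mm across and 3 mm thick; a knurled barrel 12 mm thick and 45 mm long. The collar's underside is 1 mm above this point, the barrel reaches from 4 to 49 mm above it
- punch_tip (a point): tip of the pin, 49 mm below the half-way point along the punch
- stand_hole (a point): centre of the mouth of the hole in the punch's stand, a fixed wooden block 40 x 40 mm, 60 mm high, on a foot 62 x 62 mm: 9 mm across with a 1 mm chamfer, 53 mm deep. When the punch is home its collar rests on the block and its tip is 50 mm below this point
- cement: small cement bottle, 27 mm across, 58 mm high, standing loose; origin at the centre of its underside
- eye_loupe: black eye loupe, 35 mm across, 29 mm high, standing loose; origin at the centre of its underside
- dust_brush: dust brush lying loose, 10 x 122 x 11 mm, along its own y; origin at the centre of its underside

How it is judged:
On the way:
1. with the punch in the release hole, the catch is held down until the tray has sprung out past its safety notch (value of joint curing_tray above 0.019 m and z of punch_tip in the frame of release_hole below -0.008 m and horizontal distance between punch_tip and release_hole below 0.008 m), for 0.05 s.
At the end, for the whole second after the job is handed in: the tray is drawn out to within 7 mm of its stop and at rest with the dial lying in it, and the punch stands upright in its stand, home to within 4 mm (value of joint curing_tray above 0.078 m and velocity of joint curing_tray below 0.01 m/s and horizontal distance between punch_tip and stand_hole below 0.007 m and z of punch_tip in the frame of stand_hole below -0.046 m and angle between punch_center's own z axis and vertical below 0.12 rad and horizontal distance between dial_center and tray_floor below 0.046 m and z of dial_center in the frame of tray_floor between -0.002 and 0.012 m); the robot touches nothing.
It fails at once if the punch presses on the curing box or its catch with more than 20 N (contact force between punch and curing_box above 20 N).
It fails at once if the cement bottle, the loupe or the brush is moved more than 20 mm (distance of any of cement, eye_loupe, dust_brush from where it was at the start of the episode above 0.02 m).
It also fails if it takes over 58 s, if anything falls off the work surface, if the arm or the gripper's body presses on something with over 40 N, if the wrist force passes 120 N, or if a joint passes its speed limit or range.

### The arm

A 6-joint arm with a two-finger parallel gripper is mounted at the origin on a cart in front of the work surface, level with it; the furniture and walls round the work are solid. World frame = base frame: x ahead of the robot, y to its left, z up, the work surface at z = 0. Lengths are in m, angles in rad, forces in N, time in s.
With the tool pointing down it reaches from about 0.375 to 0.975 m from the base axis. Payload 3.8 kg.
Tool frame: the origin (TCP) lies on the centre line of the jaws, within the pads' length; the fingertips stand 25 mm ahead of it and the grasp point (between the pads) lies 6 mm ahead of it (arm.tips_ahead is the distance from the TCP to the fingertips, in m); z points along the fingers, y is the line along which they close (so a half turn about z gives the same grasp; the last joint's range is limited). The gripper opens to 88 mm and grips with 3 to 60 N. Pads are 18 mm wide; open, the fingers measure 123 mm over their backs; the gripper's body (75 mm by 187 mm) begins 45 mm behind the grasp point.
Start: joints at [1.31, 0.264, 1.604, -0, 1.274, -0.037], TCP at [0.15, 0.658, 0.264] pointing down, gripper open.
Joint ranges: [-2.63, 2.63], [-0.94, 2.18], [0.31, 2.57], [-1.31, 4.45], [0, 2.66], [-2.55, 2.55]. Speed limits (rad/s): [2.57, 2.57, 3.14, 3.14, 3.14, 3.14].

### API

Orientations are given as a rotation vector (axis times angle).
In Python, from cell import arm gives the robot as it stands.
- The arm moves only by the tool send_rows, never from a script. Its argument "steps" is a list of rows, each a list of 3 entries, a list of its own where there are three numbers: the shift along the tool's x, y, z in mm, then the turn, a rotation vector about the tool's x, y, z in rad, then the opening, from 0 (shut) to 1 (fully open). In form: [[[dx, dy, dz], [ax, ay, az], hand], ...]. A call has 1 to 12 rows; each row shifts and turns the commanded pose from where the row before left it, along the tool's axes as they then stand; what a row does not reach is not made up. A row lasts 1/8 s, in which the tool goes at most 62.5 mm and 10.7 degrees, less where a joint would pass 70% of its speed; a pose out of reach is approached as far as the arm can. A call is refused whole if a number of a shift passes 62.5 or a number of a turn 0.188, either way. A call with a gripper value outside its range is refused whole. The fingers move at their own pace and stop on an object; the grip force is fixed at half the most. Time passes only in rows, so rows that do not move let the fingers close. It gives the time, the measured TCP pose, the force, the opening and the grip force at its end, in the units of the state.
- arm.sense(): the state, without advancing time (a new reading comes with each control period).
- arm.camera(name): name is "scene" or "top"; returns a dict with "color" (400x640x3 uint8, red, green, blue), "depth" (400x640 float32, m along the optical axis (not along the pixel's ray), 0 where there is no reading), "intrinsics" (3x3 intrinsics, pixels), "k1" (the pictures are not rectified: a ray, as slopes to the right and down, at radius r is drawn at 1 + k1 r^2 times it, then the intrinsics apply), "rvec" (rotation vector, rad) and "tvec" (3), from world to camera coordinates, as OpenCV has them. Camera axes: x right, y down, z forward; pixel columns grow to the right and rows downward; lengths in m; the calibration is good to about 2 mm. A picture is of the moment at which its call begins.
- arm.job_done(): hands the job in; it is judged then, once.
Trained networks look in a picture, given as the dict that the camera call returned (one of the last four; its "shot" number tells which), for a name from the list of things; names that differ only in an ending like _2 or _b are one class to them, and where a whole thing is asked for, a point or a joint stands for the part that bears it (a point fixed in the world has none). Each returns a list of dicts, best first, with "conf" (0 to 1); they miss things now and then, are a little off and sometimes report something else, mostly with a low value. They report only what shows in the picture. A call takes as long as a camera call.
- arm.trace(target, picture): "region" (400x640 bool, what is visible of it) and "bbox" ([left, top, right, bottom] in pixels, round what is visible of it).
- arm.place_of(target, picture): "location" ([column, row] in pixels: a listed point, or the origin of a listed thing).
The state is a dict: "t": time; "qpos": joint angles; "dq": joint speeds; "joint_torque": joint torques, N m; "ee_pos": TCP position; "orientation": TCP orientation; "wrist_force": force on the tool from outside, world axes, zero at the start; "moment": the same for the moment, N m; "width": opening from 0.0 (shut) to 1.0 (fully open); "grasp_force": force on a finger pad.
Only numpy, scipy, OpenCV 4.12 (cv2) and the standard library are available. Lean on these libraries where they do the work, as an engineer would, in place of code of your own. Each camera call takes 0.05 s, during which the arm holds its last target. There are 200 camera calls.

## Working session

There is one attempt and no reset: what is moved stays moved. The work goes in short steps, Python scripts to look and compute and a tool call to move; the robot and the scene stay as the last step left them, time stands still between calls to the robot, and variables do not carry over. Pictures are saved under pics/ and viewed, at most 10 in all, crops included, and the job is handed in when it is done.

Besides the shell and the picture viewer there is one more tool, called after "Request:" as name(argument=value, ...) on one line, values as JSON. send_rows: Moves the arm, as the interface text tells. Its arguments: {"type":"object","properties":{"steps":{"type":"array","items":{"type":"array"}}},"required":["steps"]}

```bash
mkdir -p pics; ls; cat > h.py <<'E'
import numpy as np, cv2
from cell import arm
def ray(p,px):
    K=np.array(p['intrinsics']);d=((np.array(px,float)-[K[0,2],K[1,2]])/[K[0,0],K[1,1]])
    u=d.copy()
    for _ in range(20): u=d/(1+p['k1']*(u@u))
    R=cv2.Rodrigues(np.array(p['rvec'],float))[0];t=np.array(p['tvec'],float).ravel()
    return -R.T@t, R.T@np.array([u[0],u[1],1.]),
def atz(p,px,z):
    o,d=ray(p,px); return o+d*(z-o[2])/d[2]
def dep(p,px):
    c,r=int(round(px[0])),int(round(px[1])); D=p['depth'][max(r-1,0):r+2,max(c-1,0):c+2]; D=D[D>0]
    if not len(D): return None
    o,d=ray(p,px); return o+d*np.median(D)
def proj(p,X):
    K=np.array(p['intrinsics']);R=cv2.Rodrigues(np.array(p['rvec'],float))[0];c=R@np.array(X,float)+np.array(p['tvec'],float).ravel()
    u=c[:2]/c[2];u=u*(1+p['k1']*(u@u));return u*[K[0,0],K[1,1]]+[K[0,2],K[1,2]]
def cloud(p):
    h,w=p['depth'].shape;K=np.array(p['intrinsics'])
    g=np.stack(np.meshgrid(np.arange(w),np.arange(h)),-1).reshape(-1,2).astype(float)
    d=(g-[K[0,2],K[1,2]])/[K[0,0],K[1,1]];u=d.copy()
    for _ in range(20): u=d/(1+p['k1']*(u**2).sum(1,keepdims=True))
    R=cv2.Rodrigues(np.array(p['rvec'],float))[0];t=np.array(p['tvec'],float).ravel()
    z=p['depth'].reshape(-1,1);X=np.hstack([u*z,z]);W=(X-t)@R
    W[z[:,0]<=0]=np.nan
    return W.reshape(h,w,3)
E
python3 - <<'E'
from h import *
s=arm.sense();print(s, arm.tips_ahead)
for n in ["scene","top"]:
    p=arm.camera(n);cv2.imwrite(f'pics/{n}0.png',p['color'][...,::-1]);print(n,ray(p,(320,200)),p['k1'],p['intrinsics'])
    for k,z in [("curing_box",0),("release_hole",.08),("tray_handle",.044),("tray_floor",.015),("punch_center",.061),("punch_tip",.012),("stand_hole",.062),("cement",0),("eye_loupe",0),("dust_brush",0)]:
        for r in arm.place_of(k,p)[:2]: print(k,round(r['conf'],2),np.round(r['location'],1),np.round(atz(p,r['location'],z),4),dep(p,r['location']))
E
```

```text
pics
{'t': 0.0, 'qpos': array([ 1.31010835e+00,  2.64742473e-01,  1.60534498e+00,  8.20412812e-06,
        1.27369289e+00, -3.68869004e-02]), 'dq': array([ 0.00063643,  0.00024988, -0.00148923, -0.00011725, -0.00075327,
       -0.00062382]), 'joint_torque': array([-3.70656664e-03, -5.02109170e+01, -3.56864870e+01,  7.25991838e-02,
        2.96720036e-02, -2.01453040e-04]), 'ee_pos': array([0.14963293, 0.65754722, 0.26241081]), 'orientation': array([-0.35077919, -3.12161185,  0.00339627]), 'wrist_force': array([ 0.11263199, -0.45985138, -0.62952662]), 'moment': array([ 0.03025843, -0.00267953,  0.03825857]), 'grasp_force': 0.0, 'width': 0.9974956046339779} 0.025
scene (array([ 0.01019169, -0.42091575,  0.74679595]), array([ 0.62583376,  0.26835339, -0.73255436])) -0.07936667157625174 [[381.43783591   0.         314.20557334]
 [  0.         381.43783591 196.45155168]
 [  0.           0.           1.        ]]
curing_box 0.98 [287.2 187.6] [ 0.656  -0.0456  0.    ] [ 0.59394354 -0.08163802  0.07172648]
curing_box 0.69 [352.2 244.1] [ 0.5448 -0.2757  0.    ] [ 0.49805493 -0.28843037  0.0
[... 1307 characters left out ...]
0.619  -0.0076  0.08  ] [ 0.62010393 -0.0067899   0.07442951]
tray_handle 0.53 [288.7 207.6] [ 0.5568 -0.0758  0.044 ] [ 0.55626189 -0.07609145  0.04804347]
punch_center 0.36 [374.8 228.2] [ 0.5057 -0.2884  0.061 ] [ 0.5056859  -0.2883927   0.06117726]
stand_hole 0.9 [373.7 231. ] [ 0.4988 -0.2855  0.062 ] [ 0.49886087 -0.28572253  0.06048602]
cement 0.67 [376.4 229.9] [ 0.506  -0.3006  0.    ] [ 0.49945325 -0.28837126  0.08977324]
cement 0.63 [212.9 212.9] [0.5466 0.1234 0.    ] [0.54242004 0.11393476 0.0382368 ]
eye_loupe 0.53 [213.2 262.1] [0.4204 0.1173 0.    ] [0.42038453 0.1166393  0.00267941]
dust_brush 0.67 [429.5 239.9] [ 0.4811 -0.4383  0.    ] [ 0.4811241  -0.43818185  0.00050497]
```

View pics/scene0.png

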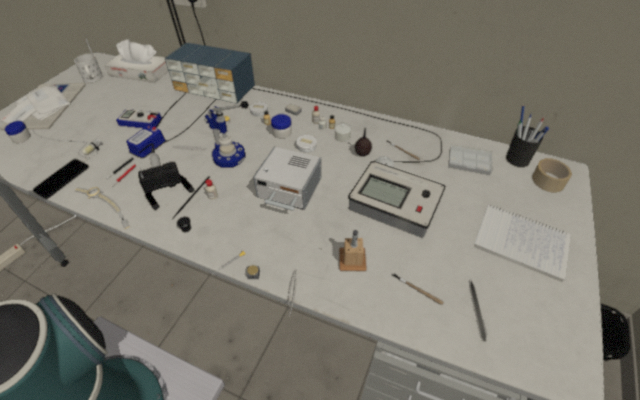

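View pics/top0.png

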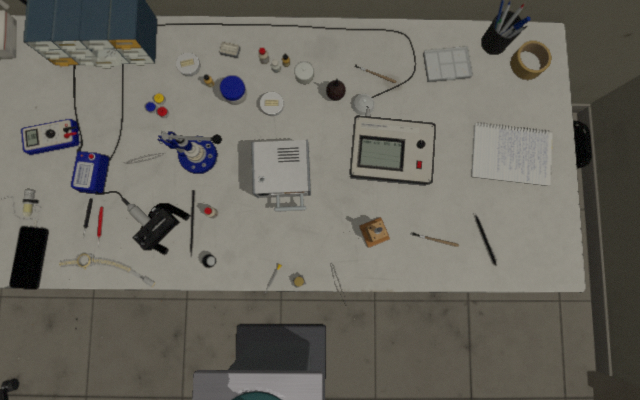

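```bash
python3 - <<'E'
from h import *
for n in ["scene","top"]:
    p=arm.camera(n);W=cloud(p);x,y,z=W[...,0],W[...,1],W[...,2]
    # box top
    m=(abs(z-.08)<.005)&(x>.5)&(x<.8)&(y>-.2)&(y<.1); P=W[m][:,:2].astype(np.float32)
    r=cv2.minAreaRect(P);print(n,'box top z',np.median(z[m]),m.sum(),r,np.round(cv2.boxPoints(r),4).tolist())
    m=(z>.085)&(x>.45)&(x<.56)&(y>-.35)&(y<-.22);print('barrel hi',m.sum(),np.nanmedian(W[m],0),np.nanmax(z[m]) if m.any() else 0, np.round([np.percentile(W[m][:,i],[2,98]) for i in (0,1)],4) if m.any() else 0)
    m=(abs(z-.06)<.004)&(x>.45)&(x<.56)&(y>-.35)&(y<-.22);r=cv2.minAreaRect(W[m][:,:2].astype(np.float32));print('block top',m.sum(),np.median(z[m]),r)
    m=(abs(z)<.2);print('bench z',np.nanmedian(z[(abs(z)<.01)]))
    for k in ["punch_center","curing_box","tray_handle","release_hole","stand_hole"]:
        for q in arm.trace(k,p)[:1]:
            print(k,q['conf'],q['bbox']);G=W[q['region']];print('  ',np.nanmin(G,0),np.nanmax(G,0))
E
```

```text
scene box top z 0.08108371021392838 1884 ((0.6553553938865662, -0.05387789011001587), (0.1328333020210266, 0.14051367342472076), 3.2012417316436768) [[0.585099995136261, 0.012600000016391277], [0.5929999947547913, -0.12770000100135803], [0.725600004196167, -0.12030000239610672], [0.7177000045776367, 0.019999999552965164]]
barrel hi 58 [ 0.49683081 -0.29330532  0.10262523] 0.11019177412920697 [[ 0.494   0.5048]
 [-0.2978 -0.2867]]
block top 238 0.06054201319934076 ((0.500515341758728, -0.2919192910194397), (0.04189896211028099, 0.04043696075677872), 18.869585037231445)
bench z 0.0009623374234458401
punch_center 0.53 [349.9, 233.0, 356.2, 248.2]
   [ 0.49396978 -0.29785054  0.06168197] [ 0.49911679 -0.28747302  0.10893304]
curing_box 0.7 [255.7, 147.6, 326.5, 207.8]
   [ 0.54841879 -0.12826935 -0.00276488] [0.77892382 0.07161315 0.08681153]
tray_handle 0.63 [264.1, 189.0, 304.2, 211.9]
   [ 0.54841879 -0.1208693   0.00627542] [ 0.62867676 -0.02813231  0.06111708]
release_hole 0.9 [254.0, 147.5, 322.3, 211.7]
   [ 0.54841879 -0.12826935 -0.00276488] [0.8121339  0.07171928 0.08681153]
st
[... 643 characters left out ...]
879257, 0.040564361959695816), 22.639984130859375)
bench z -0.00036632528703017423
punch_center 0.5 [371.8, 227.4, 379.8, 231.7]
   [ 0.49418757 -0.29599902  0.06056999] [ 0.50598308 -0.28724686  0.11263275]
curing_box 0.56 [249.7, 140.0, 310.4, 207.0]
   [ 0.54983211 -0.12875191 -0.00651277] [0.74446132 0.03316339 0.0864637 ]
tray_handle 0.77 [271.7, 193.3, 303.7, 211.2]
   [ 0.5476913  -0.11660132 -0.00472123] [ 0.5936511  -0.03454399  0.05920618]
release_hole 0.89 [250.6, 139.5, 310.1, 213.5]
   [ 0.5476913  -0.12875191 -0.00583646] [0.74092895 0.03002993 0.0864637 ]
stand_hole 0.92 [355.9, 217.9, 388.6, 245.3]
   [ 0.46410311 -0.32923632 -0.00336645] [ 0.5360638  -0.25452065  0.06394448]
```

```bash
python3 - <<'E'
from h import *
out=[]
for n in ["scene","top"]:
    p=arm.camera(n);c=proj(p,[.6225,-.0082,.08]);print(n,c)
    g=cv2.cvtColor(p['color'],cv2.COLOR_RGB2GRAY);x,y=np.round(c).astype(int)
    w=g[y-6:y+7,x-6:x+7].astype(float);print(w.astype(int))
    out.append(cv2.resize(np.ascontiguousarray(p['color'][y-22:y+28,x-20:x+60,::-1]),None,fx=7,fy=6,interpolation=cv2.INTER_CUBIC))
cv2.imwrite('pics/crop1.png',np.vstack(out)[:600])
E
```

```text
scene [266.50237231 170.30069884]
[[128 128 146 164 171 172 171 171 170 172 170 172 170]
 [126 139 156 169 172 170 171 172 172 171 171 169 171]
 [135 152 166 171 171 174 173 172 173 174 174 173 173]
 [148 165 170 170 174 173 173 174 172 174 174 173 172]
 [161 169 164 167 177 176 173 170 173 176 175 172 170]
 [169 168 159 161 165 161 156 165 171 172 173 172 173]
 [170 166 158 150 136 125 132 154 169 173 174 173 172]
 [170 172 168 162 144 127 142 165 172 172 172 171 172]
 [172 171 173 168 159 154 159 170 174 173 174 174 175]
 [172 171 170 170 170 171 170 170 172 171 172 173 174]
 [172 172 174 174 172 175 171 172 171 175 172 173 174]
 [174 173 175 173 175 173 173 173 171 173 173 172 173]
 [172 174 171 172 172 174 170 171 171 173 173 173 173]]
top [260.4004684  178.70689164]
[[128 144 149 147 151 151 150 150 151 151 151 151 149]
 [127 145 149 150 148 149 150 150 150 151 151 151 149]
 [130 145 148 148 147 146 149 148 149 148 150 151 151]
 [130 144 147 149 143 131 142 141 135 131 145 149 150]
 [127 144 147 148 133 135 138 125 119 140 146 149 150]
 [129 143 147 147 142 135 101  80  85 100 129 145 150]
 [118 144 149 150 146 125  92  84  89 103 130 144 148]
 [119 143 149 151 148 126  99  96  96 115 135 147 149]
 [119 140 148 149 134 132 122 122 118 139 150 150 149]
 [118 142 148 149 147 139 140 142 136 148 152 151 151]
 [118 142 149 150 149 148 147 148 149 151 152 151 150]
 [119 144 149 148 149 147 149 150 148 150 149 151 150]
 [120 143 148 149 149 149 150 151 149 150 152 153 151]]
```

View pics/crop1.png

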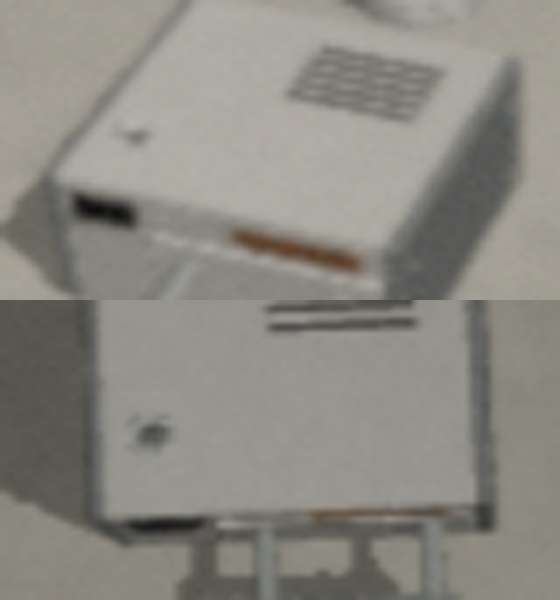

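Request:
send_rows(steps=[[[0, 0, 0], [0, 0, 0.18], 1], [[0, 0, 0], [0, 0, 0.18], 1], [[0, 0, 0], [0, 0, 0.18], 1], [[0, 0, 0], [0, 0, 0.18], 1], [[0, 0, 0], [0, 0, 0.18], 1], [[0, 0, 0], [0, 0, 0.18], 1], [[0, 0, 0], [0, 0, 0.18], 1], [[0, 0, 0], [0, 0, 0.03], 1]])

```text
t: 2.8
ee_pos: [0.1498, 0.6582, 0.2637]
orientation: [2.157, 2.284, -0.0]
wrist_force: [-0.1, 0.1, -1.2]
width: 0.999
grasp_force: 0.0
```

Request:
send_rows(steps=[[[-20, 55, 0], [0, 0, 0], 1], [[-20, 55, 0], [0, 0, 0], 1], [[-20, 55, 0], [0, 0, 0], 1], [[-20, 55, 0], [0, 0, 0], 1], [[-59, 5, 0], [0, 0, 0], 1], [[-59, 5, 0], [0, 0, 0], 1], [[-59, 5, 0], [0, 0, 0], 1], [[-59, 5, 0], [0, 0, 0], 1], [[-59, 5, 0], [0, 0, 0], 1], [[-59, 5, 0], [0, 0, 0], 1], [[-59, 5, 0], [0, 0, 0], 1], [[-59, 5, 0], [0, 0, 0], 1]])

```text
t: 4.3
ee_pos: [0.4409, 0.1201, 0.2642]
orientation: [2.153, 2.287, 0.002]
wrist_force: [0.5, 0.9, 0.7]
width: 0.998
grasp_force: 0.0
```

Request:
send_rows(steps=[[[-59, 5, 0], [0, 0, 0], 1], [[-59, 5, 0], [0, 0, 0], 1], [[-59, 5, 0], [0, 0, 0], 1], [[-59, 5, 0], [0, 0, 0], 1], [[-59, 5, 0], [0, 0, 0], 1], [[-59, 5, 0], [0, 0, 0], 1], [[-59, 5, 0], [0, 0, 0], 1], [[0, 0, 0], [0, 0, 0], 1], [[0, 0, 0], [0, 0, 0], 1]])

```text
t: 5.42
ee_pos: [0.499, -0.2882, 0.2634]
orientation: [-2.156, -2.284, -0.0]
wrist_force: [-0.0, -0.8, -0.3]
width: 1.002
grasp_force: 0.0
```

Request:
send_rows(steps=[[[-4.5, 0.5, 50], [0, 0, 0], 1], [[0, 0, 55], [0, 0, 0], 1], [[0, 0, 40], [0, 0, 0], 1], [[0, 0, 20], [0, 0, 0], 1], [[0, 0, 6], [0, 0, 0], 1], [[0, 0, 0], [0, 0, 0], 1], [[0, 0, 0], [0, 0, 0], 1]])

```text
t: 6.3
ee_pos: [0.5014, -0.2937, 0.0947]
orientation: [2.155, 2.282, 0.001]
wrist_force: [-0.4, -0.3, -0.8]
width: 1.001
grasp_force: 0.0
```

```bash
python3 - <<'E'
from h import *
print(arm.sense()['ee_pos'])
p=arm.camera('scene');x,y=proj(p,[.5,-.2927,.09]).astype(int)
cv2.imwrite('pics/pre.png',cv2.resize(np.ascontiguousarray(p['color'][y-45:y+45,x-60:x+60,::-1]),None,fx=6,fy=6,interpolation=cv2.INTER_CUBIC))
E
```

```text
[ 0.50141265 -0.29366826  0.094749  ]
```

View pics/pre.png

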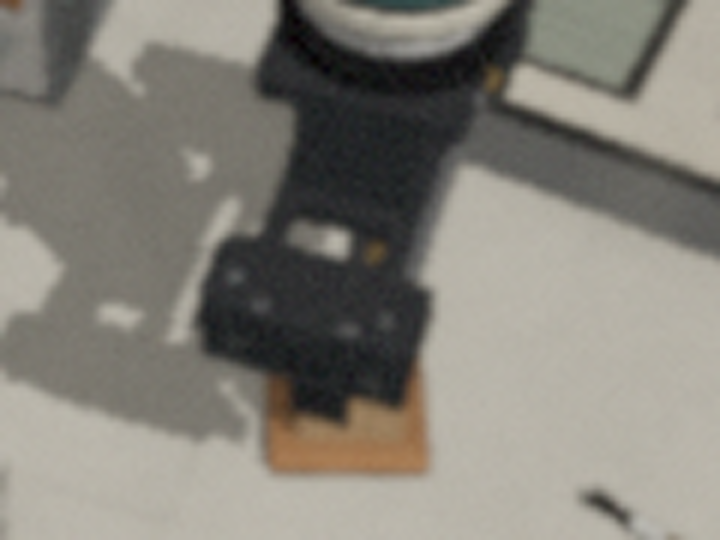

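Request:
send_rows(steps=[[[0, -1, 2], [0, 0, 0], 1], [[0, 0, 0], [0, 0, 0], 0.4], [[0, 0, 0], [0, 0, 0], 0.1], [[0, 0, 0], [0, 0, 0], 0], [[0, 0, 0], [0, 0, 0], 0], [[0, 0, 0], [0, 0, 0], 0], [[0, 0, 0], [0, 0, 0], 0], [[0, 0, 0], [0, 0, 0], 0]])

```text
t: 7.35
ee_pos: [0.4991, -0.293, 0.0907]
orientation: [-2.157, -2.284, -0.0]
wrist_force: [-1.0, -0.1, 0.1]
width: 0.227
grasp_force: 0.0
```

Request:
send_rows(steps=[[[0, 0, 0], [0, 0, 0], 0], [[0, 0, 0], [0, 0, 0], 0], [[0, 0, 0], [0, 0, 0], 0], [[0, 0, 0], [0, 0, 0], 0]])

```text
t: 7.85
ee_pos: [0.4991, -0.293, 0.0907]
orientation: [2.157, 2.284, 0.0]
wrist_force: [0.4, 0.5, -0.3]
width: 0.13
grasp_force: 30.0
```

Request:
send_rows(steps=[[[0, 0, -10], [0, 0, 0], 0], [[0, 0, -20], [0, 0, 0], 0], [[0, 0, -35], [0, 0, 0], 0], [[0, 0, -30], [0, 0, 0], 0], [[20, 10, -10], [0, 0, 0], 0], [[45, 22, 0], [0, 0, 0], 0], [[50, 25, 0], [0, 0, 0], 0], [[50, 25, 0], [0, 0, 0], 0], [[50, 25, 0], [0, 0, 0], 0], [[35, 20, 0], [0, 0, 0], 0], [[26, 11.5, 0], [0, 0, 0], 0], [[0, 0, 0], [0, 0, 0], 0]])

```text
t: 9.35
ee_pos: [0.6223, -0.0078, 0.1973]
orientation: [2.153, 2.286, 0.001]
wrist_force: [-0.0, -0.8, -0.8]
width: 0.129
grasp_force: 30.0
```

```bash
python3 - <<'E'
from h import *
s=arm.sense();print(s['ee_pos'],s['wrist_force'],s['grasp_force'],s['width'])
out=[]
for n in ["scene","top"]:
    p=arm.camera(n);W=cloud(p);e=arm.sense()['ee_pos']
    for k in ["punch_tip","punch_center","release_hole"]:
        for r in arm.place_of(k,p)[:1]: print(n,k,round(r['conf'],2),np.round(r['location'],1),atz(p,r['location'],e[2]-.0807+(.049 if k=="punch_center" else 0)))
    c=proj(p,[*e[:2],e[2]-.0807]);print('exp tip',c, 'hole',proj(p,[.6224,-.0088,.08]));x,y=np.round(c).astype(int)
    out.append(cv2.resize(np.ascontiguousarray(p['color'][y-25:y+25,x-40:x+40,::-1]),None,fx=8,fy=6,interpolation=cv2.INTER_CUBIC))
    q=arm.trace("punch_center",p)
    if q: print(q[0]['conf'],q[0]['bbox'],np.nanmin(W[q[0]['region']],0),np.nanmax(W[q[0]['region']],0),np.nanmedian(W[q[0]['region']],0))
cv2.imwrite('pics/hover.png',np.vstack(out))
E
```

```text
[ 0.62230482 -0.0077641   0.1973096 ] [-0.00925246 -0.79909595 -0.80839178] 29.999898048117757 0.1288773001622311
scene punch_tip 0.57 [265.5 156. ] [ 0.63547889 -0.0024791   0.11633279]
scene punch_center 0.64 [210.9 199.1] [0.4197564  0.0049727  0.16533279]
scene release_hole 0.66 [265.8 170.1] [ 0.58910912 -0.02874506  0.11633279]
exp tip [265.15055134 159.90617527] hole [266.68753329 170.38558051]
0.26 [394.2, 269.6, 440.4, 300.4] [ 0.46731848 -0.50567373  0.00395626] [ 0.49970893 -0.39197473  0.01225   ] [ 0.47783379 -0.46060187  0.0082656 ]
top release_hole 0.71 [258.6 177.5] [ 0.61852017 -0.00880459  0.11531744]
exp tip [259.43321336 176.36090448] hole [260.64610783 178.74958204]
0.34 [269.2, 191.8, 307.0, 208.4] [ 5.49955942e-01 -1.21330538e-01 -3.00549864e-05] [ 0.59455771 -0.03093036  0.06020392] [ 0.57282329 -0.07933914  0.04717082]
```

View pics/hover.png

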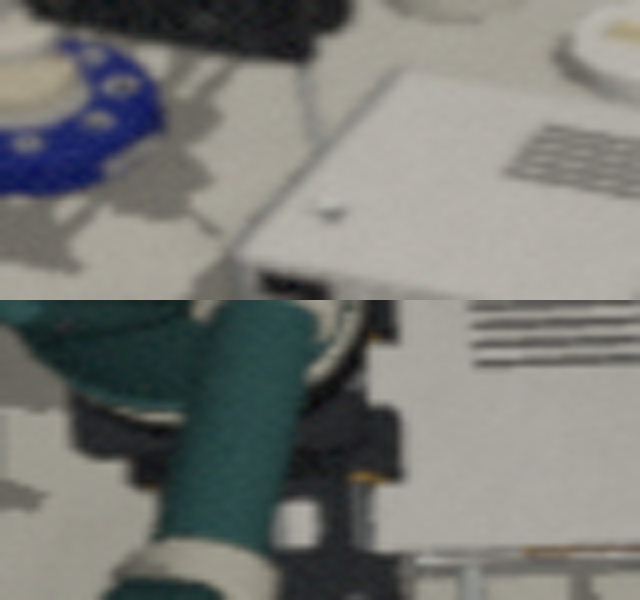

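Request:
send_rows(steps=[[[0, 0, 20], [0, 0, 0], 0], [[0, 0, 9], [0, 0, 0], 0], [[0, 0, 0], [0, 0, 0], 0], [[0, 0, 0], [0, 0, 0], 0]])

```text
t: 10.35
ee_pos: [0.6216, -0.0095, 0.1665]
orientation: [-2.157, -2.284, 0.0]
wrist_force: [-0.4, -0.2, 0.4]
width: 0.126
grasp_force: 30.0
```

```bash
python3 - <<'E'
from h import *
s=arm.sense();e=s['ee_pos'];print(e,s['wrist_force'])
p=arm.camera('scene');P=[arm.camera('scene')['color'].astype(float) for _ in range(3)]
c=proj(p,[*e[:2],e[2]-.0807]);print('exp tip',c,'hole',proj(p,[.6224,-.0088,.08]),'for +x',proj(p,[.6324,-.0088,.08]),'+y',proj(p,[.6224,.0012,.08]))
im=np.mean(P+[p['color']],0)
print(im.mean(2)[155:176,258:274].astype(int))
cv2.imwrite('pics/near.png',cv2.resize(im[145:185,240:290,::-1].astype(np.uint8),None,fx=12,fy=12,interpolation=cv2.INTER_CUBIC))
E
```

```text
[ 0.62162512 -0.00945481  0.16649814] [-0.38768053 -0.15365825  0.40374328]
exp tip [266.53448744 168.98084368] hole [266.68753329 170.38558051] for +x [268.52739097 167.97897648] +y [263.30302856 169.3774997 ]
[[109 124 122 109  96  80  68  89 127 140 137 148 165 173 175 175]
 [146 150 151 148 144 130 105 113 133 136 145 161 172 175 176 176]
 [156 157 157 159 157 146 127 127 130 138 156 168 174 174 174 175]
 [155 158 158 159 158 151 134 129 131 149 167 172 173 173 174 175]
 [157 158 158 159 158 151 134 131 139 160 171 173 173 173 173 174]
 [159 159 158 159 156 145 127 133 149 167 173 174 174 173 174 175]
 [160 161 159 160 153 136 124 136 153 169 173 174 173 174 175 174]
 [161 160 160 156 146 128 126 136 153 170 173 174 173 174 174 174]
 [160 160 157 145 131 133 140 138 152 167 172 173 174 174 175 173]
 [160 157 148 127 125 146 154 141 147 162 172 174 174 175 174 174]
 [158 155 139 114 120 149 157 144 144 159 172 175 176 175 175 174]
 [155 146 129 124 127 141 152 142 141 157 171 176 176 176 176 174]
 [152 137 134 149 152 139 131 128 142 159 173 176 177 176 176 176]
 [143 134 147 166 168 154 132 128 142 162 172 176 176 176 175 176]
 [130 140 161 171 170 158 140 126 132 150 165 173 175 175 176 175]
 [134 152 168 174 169 158 147 126 113 131 158 172 175 175 175 175]
 [149 166 173 175 174 170 164 145 132 144 168 175 174 176 175 175]
 [161 172 174 174 175 175 171 162 159 163 174 176 175 176 175 177]
 [170 174 175 174 174 175 174 172 172 172 175 175 175 175 176 177]
 [173 174 175 176 176 176 175 176 175 175 175 174 176 175 177 176]
 [174 174 175 177 177 177 177 176 175 175 175 174 175 176 176 176]]
```

View pics/near.png

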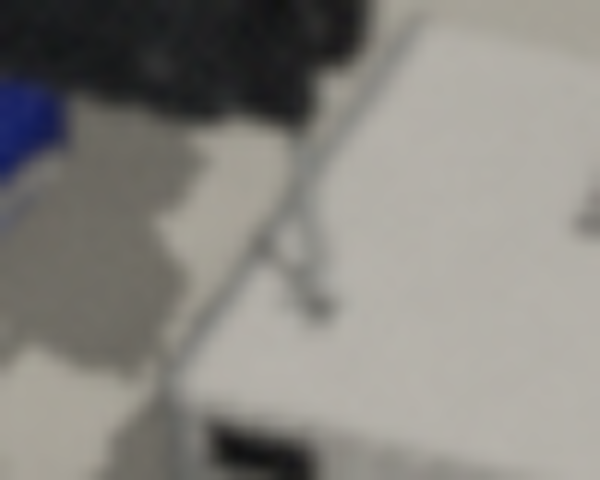

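Request:
send_rows(steps=[[[0, 0.4, 2], [0, 0, 0], 0], [[0, 0, 1.5], [0, 0, 0], 0], [[0, 0, 1], [0, 0, 0], 0], [[0, 0, 1], [0, 0, 0], 0], [[0, 0, 0.7], [0, 0, 0], 0], [[0, 0, 0.5], [0, 0, 0], 0], [[0, 0, 0], [0, 0, 0], 0]])

```text
t: 11.42
ee_pos: [0.622, -0.0095, 0.16]
orientation: [-2.157, -2.284, 0.0]
wrist_force: [0.0, 0.5, -0.4]
width: 0.126
grasp_force: 30.0
```

Request:
send_rows(steps=[[[0, 0, 0.6], [0, 0, 0], 0], [[0, 0, 0.6], [0, 0, 0], 0], [[0, 0, 0.6], [0, 0, 0], 0], [[0, 0, 0], [0, 0, 0], 0]])

```text
t: 11.92
ee_pos: [0.6219, -0.0095, 0.1581]
orientation: [-2.157, -2.284, 0.0]
wrist_force: [0.1, 0.1, 0.1]
width: 0.126
grasp_force: 30.0
```

Request:
send_rows(steps=[[[0, 0, 1], [0, 0, 0], 0], [[0, 0, 1], [0, 0, 0], 0], [[0, 0, 1], [0, 0, 0], 0], [[0, 0, 2], [0, 0, 0], 0], [[0, 0, 2], [0, 0, 0], 0], [[0, 0, 2], [0, 0, 0], 0], [[0, 0, 2], [0, 0, 0], 0], [[0, 0, 2], [0, 0, 0], 0], [[0, 0, 0], [0, 0, 0], 0]])

```text
t: 13.05
ee_pos: [0.6219, -0.0095, 0.1449]
orientation: [-2.157, -2.284, 0.0]
wrist_force: [0.3, -0.0, -0.8]
width: 0.122
grasp_force: 30.0
```

Request:
send_rows(steps=[[[0, 0, 0.8], [0, 0, 0], 0], [[0, 0, 0.8], [0, 0, 0], 0], [[0, 0, 0.8], [0, 0, 0], 0], [[0, 0, 0.8], [0, 0, 0], 0]])

```text
t: 13.55
ee_pos: [0.622, -0.0095, 0.142]
orientation: [2.157, 2.284, 0.0]
wrist_force: [1.5, -0.2, -1.6]
width: 0.12
grasp_force: 30.0
```

Request:
send_rows(steps=[[[0, 0, 0.8], [0, 0, 0], 0], [[0, 0, 0.8], [0, 0, 0], 0], [[0, 0, 0.8], [0, 0, 0], 0], [[0, 0, 0.8], [0, 0, 0], 0]])

```text
t: 14.05
ee_pos: [0.622, -0.0095, 0.1388]
orientation: [2.157, 2.284, -0.0]
wrist_force: [0.6, -0.3, -0.8]
width: 0.123
grasp_force: 30.0
```

Request:
send_rows(steps=[[[0, 0, 0.8], [0, 0, 0], 0], [[0, 0, 0.8], [0, 0, 0], 0], [[0, 0, 0.8], [0, 0, 0], 0], [[0, 0, 0.8], [0, 0, 0], 0]])

```text
t: 14.55
ee_pos: [0.6222, -0.0095, 0.136]
orientation: [2.157, 2.284, 0.0]
wrist_force: [-0.5, 0.5, 2.4]
width: 0.131
grasp_force: 30.0
```

Request:
send_rows(steps=[[[0, 0, 0.8], [0, 0, 0], 0], [[0, 0, 0.8], [0, 0, 0], 0]])

```text
t: 14.8
ee_pos: [0.6222, -0.0095, 0.1346]
orientation: [2.157, 2.284, 0.001]
wrist_force: [-1.3, 0.9, 4.5]
width: 0.122
grasp_force: 30.0
```

Request:
send_rows(steps=[[[0, 0, 0.8], [0, 0, 0], 0], [[0, 0, 0.8], [0, 0, 0], 0], [[0, 0, 0.6], [0, 0, 0], 0]])

```text
t: 15.18
ee_pos: [0.6222, -0.0095, 0.1322]
orientation: [2.157, 2.284, 0.001]
wrist_force: [-1.3, 0.1, 6.4]
width: 0.126
grasp_force: 30.0
```

Request:
send_rows(steps=[[[0, 0, 0.6], [0, 0, 0], 0], [[0, 0, 0.6], [0, 0, 0], 0]])

```text
t: 15.42
ee_pos: [0.6223, -0.0094, 0.131]
orientation: [2.157, 2.284, 0.001]
wrist_force: [-1.2, 0.7, 4.7]
width: 0.125
grasp_force: 30.0
```

```bash
cat > tr.py <<'E'
from h import *
s=arm.sense();print(s['t'],s['ee_pos'],s['wrist_force'])
for n in ("scene","top"):
    p=arm.camera(n)
    for r in arm.place_of("tray_handle",p)[:1]: print(n,r['conf'],atz(p,r['location'],.044))
    q=arm.trace("tray_handle",p)
    W=cloud(p);m=(abs(W[...,2]-.047)<.008)&(W[...,0]<.575)&(W[...,0]>.43)&(abs(W[...,1]+.08)<.06)
    print(m.sum(),np.median(W[m],0),np.percentile(W[m],[2,98],axis=0))
E
python3 tr.py
```

```text
15.425 [ 0.62225953 -0.00940937  0.13096028] [-1.24079349  0.68787422  4.69417688]
scene 0.74 [ 0.54786022 -0.07927531  0.044     ]
172 [ 0.54957833 -0.07693222  0.04843485] [[ 0.54403597 -0.11393111  0.04326383]
 [ 0.57349003 -0.04149292  0.05199977]]
top 0.93 [ 0.54273301 -0.0790567   0.044     ]
209 [ 0.54549719 -0.07483822  0.04721582] [[ 0.53774786 -0.11429556  0.04112445]
 [ 0.57251657 -0.04223837  0.05180361]]
```

Request:
send_rows(steps=[[[0, 0, 0.3], [0, 0, 0], 0], [[0, 0, 0], [0, 0, 0], 0], [[0, 0, 0], [0, 0, 0], 0], [[0, 0, 0], [0, 0, 0], 0], [[0, 0, 0], [0, 0, 0], 0], [[0, 0, 0], [0, 0, 0], 0], [[0, 0, 0], [0, 0, 0], 0], [[0, 0, 0], [0, 0, 0], 0], [[0, 0, 0], [0, 0, 0], 0], [[0, 0, 0], [0, 0, 0], 0]])

```text
t: 16.98
ee_pos: [0.6223, -0.0094, 0.1307]
orientation: [2.157, 2.284, 0.001]
wrist_force: [-1.6, 0.9, 5.8]
width: 0.123
grasp_force: 30.0
```

```bash
python3 tr.py
```

```text
16.975 [ 0.6222682  -0.0094189   0.13068748] [-1.61324996  0.9120719   5.82419903]
scene 0.84 [ 0.52373621 -0.0719059   0.044     ]
332 [ 0.54972169 -0.07976586  0.04829814] [[ 0.5243506  -0.11932577  0.03985256]
 [ 0.56977457 -0.03484528  0.05422605]]
top 0.93 [ 0.5317186  -0.07876027  0.044     ]
267 [ 0.53554812 -0.07985167  0.04745118] [[ 0.52504223 -0.11687581  0.04206156]
 [ 0.56962622 -0.04197506  0.05476115]]
```

Request:
send_rows(steps=[[[0, 0, -10], [0, 0, 0], 0], [[0, 0, -20], [0, 0, 0], 0], [[0, 0, -25], [0, 0, 0], 0], [[0, 0, -10], [0, 0, 0], 0], [[-25, -12, 0], [0, 0, 0], 0], [[-46, -23, 0], [0, 0, 0], 0], [[-50, -25, 0], [0, 0, 0], 0], [[-50, -25, 0], [0, 0, 0], 0], [[-50, -25, 0], [0, 0, 0], 0], [[-35, -18, 0], [0, 0, 0], 0], [[-20, -10.9, 0], [0, 0, 0], 0], [[0, 0, 0], [0, 0, 0], 0]])

```text
t: 18.77
ee_pos: [0.4981, -0.2943, 0.1952]
orientation: [-2.16, -2.281, 0.0]
wrist_force: [0.4, -0.2, -0.5]
width: 0.125
grasp_force: 30.0
```

Request:
send_rows(steps=[[[0, 0, 20], [0, 0, 0], 0], [[0, 0, 20], [0, 0, 0], 0], [[0, 0, 6], [0, 0, 0], 0], [[0, 0, 0], [0, 0, 0], 0], [[0, 0, 0], [0, 0, 0], 0]])

```text
t: 19.4
ee_pos: [0.4996, -0.2929, 0.1497]
orientation: [2.156, 2.284, 0.0]
wrist_force: [0.2, 0.1, 0.0]
width: 0.123
grasp_force: 30.0
```

```bash
python3 - <<'E'
from h import *
s=arm.sense();e=s['ee_pos'];print(e,s['wrist_force'],s['width'])
out=[]
p=arm.camera('scene');c=proj(p,[*e[:2],e[2]-.0807]);x,y=np.round(c).astype(int);print(c,x,y)
cv2.imwrite('pics/ret.png',cv2.resize(np.ascontiguousarray(p['color'][y-25:y+25,x-30:x+30,::-1]),None,fx=12,fy=12,interpolation=cv2.INTER_CUBIC))
E
```

```text
[ 0.49960309 -0.29294006  0.14967616] [0.15562875 0.10315842 0.03958354] 0.12347486940276972
[354.47813357 243.21332994] 354 243
```

View pics/ret.png

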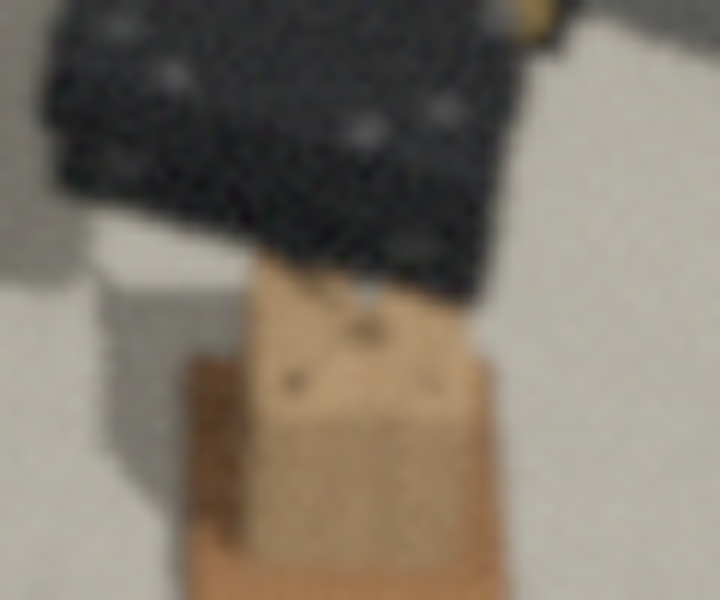

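Request:
send_rows(steps=[[[0, -0.4, 5], [0, 0, 0], 0], [[0, 0, 2], [0, 0, 0], 0], [[0, 0, 1], [0, 0, 0], 0], [[0, 0, 1], [0, 0, 0], 0], [[0, 0, 1], [0, 0, 0], 0], [[0, 0, 1], [0, 0, 0], 0], [[0, 0, 1], [0, 0, 0], 0]])

```text
t: 20.32
ee_pos: [0.4987, -0.293, 0.1373]
orientation: [2.157, 2.284, 0.0]
wrist_force: [-0.5, 0.4, -0.1]
width: 0.121
grasp_force: 30.0
```

Request:
send_rows(steps=[[[0, 0, 1], [0, 0, 0], 0], [[0, 0, 2], [0, 0, 0], 0], [[0, 0, 2], [0, 0, 0], 0], [[0, 0, 3], [0, 0, 0], 0]])

```text
t: 20.82
ee_pos: [0.4987, -0.293, 0.1292]
orientation: [2.157, 2.284, 0.0]
wrist_force: [-0.2, 0.1, -1.1]
width: 0.129
grasp_force: 30.0
```

Inside the hole; 38.5 mm to go.

Request:
send_rows(steps=[[[0, 0, 5], [0, 0, 0], 0], [[0, 0, 6], [0, 0, 0], 0], [[0, 0, 6], [0, 0, 0], 0], [[0, 0, 6], [0, 0, 0], 0], [[0, 0, 6], [0, 0, 0], 0], [[0, 0, 4], [0, 0, 0], 0], [[0, 0, 2], [0, 0, 0], 0], [[0, 0, 1], [0, 0, 0], 0], [[0, 0, 1], [0, 0, 0], 0], [[0, 0, 0], [0, 0, 0], 0]])

```text
t: 22.08
ee_pos: [0.4987, -0.293, 0.0924]
orientation: [2.157, 2.284, 0.0]
wrist_force: [-0.9, 0.5, -0.9]
width: 0.126
grasp_force: 30.0
```

Request:
send_rows(steps=[[[0, 0, 1], [0, 0, 0], 0], [[0, 0, 0.5], [0, 0, 0], 0], [[0, 0, 0], [0, 0, 0], 0.4], [[0, 0, 0], [0, 0, 0], 0.6], [[0, 0, 0], [0, 0, 0], 0.6], [[0, 0, 0], [0, 0, 0], 0.6], [[0, 0, 0], [0, 0, 0], 0.6]])

```text
t: 22.95
ee_pos: [0.4987, -0.293, 0.0908]
orientation: [2.157, 2.284, -0.0]
wrist_force: [-0.8, 0.1, 1.3]
width: 0.598
grasp_force: 0.0
```

Request:
send_rows(steps=[[[0, 0, -15], [0, 0, 0], 0.6], [[0, 0, -40], [0, 0, 0], 0.6], [[0, 0, -45], [0, 0, 0], 0.28], [[0, 0, 0], [0, 0, 0], 0.28], [[0, 0, 0], [0, 0, 0], 0.28]])

```text
t: 23.58
ee_pos: [0.4986, -0.293, 0.1913]
orientation: [2.157, 2.283, 0.0]
wrist_force: [-0.5, -0.4, -0.5]
width: 0.29
grasp_force: 0.0
```

```bash
python3 - <<'E'
from h import *
s=arm.sense();print(s['ee_pos'],s['width'])
out=[]
for n in ["scene","top"]:
    p=arm.camera(n);W=cloud(p)
    for k,z in (("tray_handle",.044),("stand_hole",.06),("punch_center",.059)):
        for r in arm.place_of(k,p)[:1]: print(n,k,r['conf'],r['location'],atz(p,r['location'],z))
    x,y=proj(p,[.53,-.077,.044]).astype(int)
    m=(W[...,2]>.085)&(W[...,2]<.125)&(abs(W[...,0]-.4995)<.02)&(abs(W[...,1]+.293)<.02);print('punch',m.sum(),np.median(W[m],0),np.nanmax(W[m],0))
    a=W[(W[...,2]>.046)&(W[...,2]<.053)&(W[...,0]<.56)&(W[...,0]>.49)&(abs(W[...,1]+.08)<.05)]
    print(np.histogram(a[:,0],bins=np.arange(.49,.565,.004)),np.percentile(a[:,1],[2,98]))
    for X in ([.53,-.077,.044],[.4995,-.293,.09]):
        x,y=proj(p,X).astype(int);out.append(cv2.resize(np.ascontiguousarray(p['color'][y-24:y+24,x-32:x+32,::-1]),(400,300),interpolation=cv2.INTER_CUBIC))
cv2.imwrite('pics/h.png',np.vstack([np.hstack(out[:2]),np.hstack(out[2:])]))
E
```

```text
[ 0.49857727 -0.29297753  0.19128988] 0.29021015382032317
scene tray_handle 0.67 [276.1, 213.0] [ 0.52891275 -0.08161468  0.044     ]
scene stand_hole 0.75 [356.0, 241.1] [ 0.51291454 -0.29241684  0.06      ]
punch 58 [ 0.49541248 -0.29247044  0.10076117] [ 0.50578086 -0.28598562  0.11034956]
(array([ 0,  0,  0,  0,  0,  0,  0,  0, 15, 51, 32, 10,  8,  7,  6,  8,  8,
        2]), array([0.49 , 0.494, 0.498, 0.502, 0.506, 0.51 , 0.514, 0.518, 0.522,
       0.526, 0.53 , 0.534, 0.538, 0.542, 0.546, 0.55 , 0.554, 0.558,
       0.562])) [-0.11484624 -0.04294904]
top tray_handle 0.68 [291.1, 217.3] [ 0.5324983  -0.08222736  0.044     ]
top stand_hole 0.36 [373.6, 231.4] [ 0.49791429 -0.28553172  0.06      ]
top punch_center 0.57 [259.0, 178.8] [ 0.62628997 -0.00181192  0.059     ]
punch 2 [ 0.49806495 -0.2874897   0.08913681] [ 0.49929871 -0.28739638  0.08973964]
(array([ 0,  0,  0,  0,  0,  0,  0,  0, 16, 30, 50, 15,  5,  9,  3,  8,  8,
        2]), array([0.49 , 0.494, 0.498, 0.502, 0.506, 0.51 , 0.514, 0.518, 0.522,
       0.526, 0.53 , 0.534, 0.538, 0.542, 0.546, 0.55 , 0.554, 0.558,
       0.562])) [-0.11683587 -0.04257971]
```

View pics/h.png

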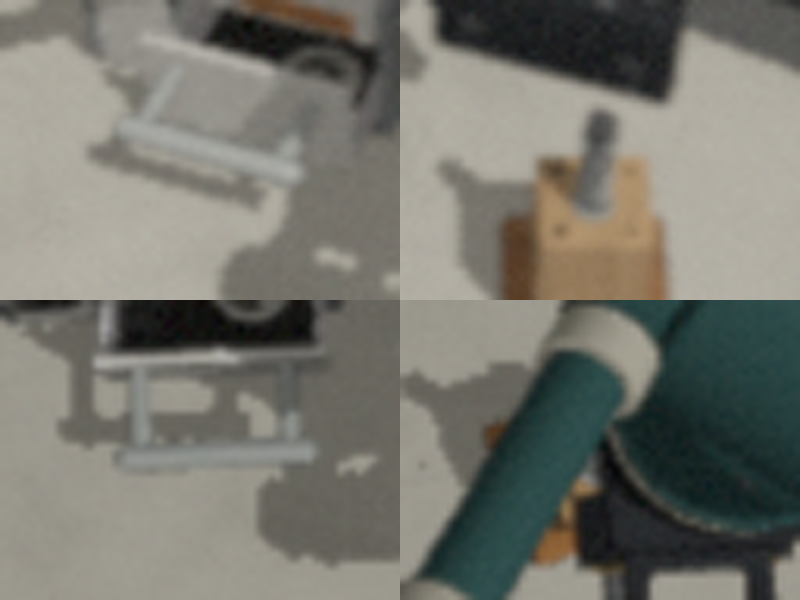

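Request:
send_rows(steps=[[[25, 5, 0], [0, 0, 0], 0.28], [[50, 10, 0], [0, 0, 0], 0.28], [[55, 11, 0], [0, 0, 0], 0.28], [[50, 10, 0], [0, 0, 0], 0.28], [[32, 7, 0], [0, 0, 0], 0.28], [[0, 0, 0], [0, 0, 0], 0.28], [[0, 0, 40], [0, 0, 0], 0.28], [[0, 0, 30], [0, 0, 0], 0.28], [[0, 0, 10], [0, 0, 0], 0.28], [[0, 0, 0], [0, 0, 0], 0.28], [[0, 0, 0], [0, 0, 0], 0.28]])

```text
t: 25.35
ee_pos: [0.5306, -0.0795, 0.1122]
orientation: [2.156, 2.282, 0.002]
wrist_force: [-0.2, -1.1, 1.3]
width: 0.28
grasp_force: 0.0
```

Request:
send_rows(steps=[[[0, -1, 25], [0, 0, 0], 0.28], [[0, 0, 10], [0, 0, 0], 0.28], [[0, 0, 6], [0, 0, 0], 0.28], [[0, 0, 5], [0, 0, 0], 0.28], [[0, 0, 0], [0, 0, 0], 0.28]])

```text
t: 25.98
ee_pos: [0.5286, -0.0789, 0.0649]
orientation: [-2.157, -2.284, 0.0]
wrist_force: [0.5, -0.1, 0.4]
width: 0.284
grasp_force: 0.0
```

Request:
send_rows(steps=[[[0, 1, 6], [0, 0, 0], 0.28], [[0, 0, 4], [0, 0, 0], 0.28], [[0, 0, 0], [0, 0, 0], 0.1], [[0, 0, 0], [0, 0, 0], 0], [[0, 0, 0], [0, 0, 0], 0], [[0, 0, 0], [0, 0, 0], 0], [[0, 0, 0], [0, 0, 0], 0], [[0, 0, 0], [0, 0, 0], 0]])

```text
t: 26.98
ee_pos: [0.5294, -0.0789, 0.0547]
orientation: [-2.157, -2.284, 0.0]
wrist_force: [1.4, -0.1, -3.3]
width: 0.113
grasp_force: 30.0
```

Gripped the bar. Pull gently, about 56 mm, along −tool y.

Request:
send_rows(steps=[[[0, -2, 0], [0, 0, 0], 0], [[0, -4, 0], [0, 0, 0], 0], [[0, -6, 0], [0, 0, 0], 0], [[0, -6, 0], [0, 0, 0], 0], [[0, -6, 0], [0, 0, 0], 0], [[0, -6, 0], [0, 0, 0], 0], [[0, -6, 0], [0, 0, 0], 0], [[0, -6, 0], [0, 0, 0], 0], [[0, -5, 0], [0, 0, 0], 0], [[0, -4, 0], [0, 0, 0], 0], [[0, -3, 0], [0, 0, 0], 0], [[0, 0, 0], [0, 0, 0], 0]])

```text
t: 28.48
ee_pos: [0.475, -0.082, 0.0547]
orientation: [-2.157, -2.283, 0.001]
wrist_force: [-0.8, 1.0, -4.9]
width: 0.114
grasp_force: 30.0
```

Now feel for the stop.

Request:
send_rows(steps=[[[0, -1, 0], [0, 0, 0], 0], [[0, -1, 0], [0, 0, 0], 0], [[0, -1, 0], [0, 0, 0], 0], [[0, 0, 0], [0, 0, 0], 0]])

```text
t: 28.98
ee_pos: [0.4725, -0.0821, 0.0548]
orientation: [-2.157, -2.284, 0.0]
wrist_force: [0.0, 1.9, -4.9]
width: 0.112
grasp_force: 30.0
```

Request:
send_rows(steps=[[[0, -1, 0], [0, 0, 0], 0], [[0, -1, 0], [0, 0, 0], 0], [[0, 0, 0], [0, 0, 0], 0]])

```text
t: 29.35
ee_pos: [0.4712, -0.0822, 0.0548]
orientation: [2.157, 2.283, 0.002]
wrist_force: [4.6, 2.3, -10.5]
width: 0.115
grasp_force: 30.0
```

Request:
send_rows(steps=[[[0, 1, 0], [0, 0, 0], 0], [[0, 0, 0], [0, 0, 0], 0.2], [[0, 0, 0], [0, 0, 0], 0.28], [[0, 0, 0], [0, 0, 0], 0.28], [[0, 0, 0], [0, 0, 0], 0.28], [[0, 0, -10], [0, 0, 0], 0.28], [[0, 0, -20], [0, 0, 0], 0.28], [[0, 0, -40], [0, 0, 0], 0.28], [[0, 0, -50], [0, 0, 0], 0.28], [[0, 0, -50], [0, 0, 0], 0.28], [[60, 0, 0], [0, 0, 0], 0.28], [[60, 0, 0], [0, 0, 0], 0.28]])

```text
t: 30.85
ee_pos: [0.4655, 0.0382, 0.2271]
orientation: [2.159, 2.279, 0.004]
wrist_force: [0.1, 0.3, -0.9]
width: 0.281
grasp_force: 0.0
```

```bash
python3 - <<'E'
from h import *
s=arm.sense();print(s['t'],s['ee_pos'],s['width'])
out=[]
for n in ["scene","top"]:
    p=arm.camera(n);W=cloud(p)
    for k,z in (("tray_handle",.044),("tray_floor",.015),("dial_center",.018),("cement",0),("eye_loupe",0),("dust_brush",0)):
        for r in arm.place_of(k,p)[:1]: print(n,k,round(r['conf'],2),atz(p,r['location'],z))
    a=W[(W[...,2]>.046)&(W[...,2]<.053)&(W[...,0]<.50)&(W[...,0]>.44)&(abs(W[...,1]+.08)<.05)];print(np.percentile(a[:,0],[5,50]))
    m=(W[...,2]>.085)&(W[...,2]<.125)&(abs(W[...,0]-.4995)<.02)&(abs(W[...,1]+.293)<.02);print('punch',np.median(W[m],0),np.nanmax(W[m],0),np.nanmin(W[m],0))
    for X in ([.5,-.08,.04],[.4995,-.293,.09]):
        x,y=proj(p,X).astype(int);out.append(cv2.resize(np.ascontiguousarray(p['color'][y-30:y+30,x-40:x+40,::-1]),(400,300),interpolation=cv2.INTER_CUBIC))
cv2.imwrite('pics/fin.png',np.vstack([np.hstack(out[:2]),np.hstack(out[2:])]))
E
```

```text
30.85 [0.46550286 0.03824414 0.22706352] 0.2807177486436133
scene tray_handle 0.89 [ 0.46726517 -0.08332211  0.044     ]
scene tray_floor 0.72 [ 0.55319729 -0.08556637  0.015     ]
scene dial_center 0.49 [ 0.54750462 -0.08728298  0.018     ]
scene cement 0.47 [0.54612714 0.12559284 0.        ]
scene eye_loupe 0.72 [0.42812153 0.14210191 0.        ]
scene dust_brush 0.5 [ 0.49229308 -0.45500028  0.        ]
[0.46617754 0.47211878]
punch [ 0.49543197 -0.29229894  0.10069001] [ 0.50572682 -0.28615925  0.11067319] [ 0.49297322 -0.29853301  0.08621958]
top tray_handle 0.55 [ 0.47367542 -0.07858089  0.044     ]
top tray_floor 0.61 [ 0.56510457 -0.08213961  0.015     ]
top dial_center 0.51 [ 0.53801282 -0.08713078  0.018     ]
top cement 0.52 [ 0.55964848 -0.07561453  0.        ]
top dust_brush 0.71 [ 0.47986843 -0.43984372  0.        ]
[0.46607981 0.47326686]
punch [ 0.49786865 -0.29219682  0.10606077] [ 0.50287875 -0.28761502  0.11184825] [ 0.49203909 -0.2994724   0.08568535]
```

View pics/fin.png

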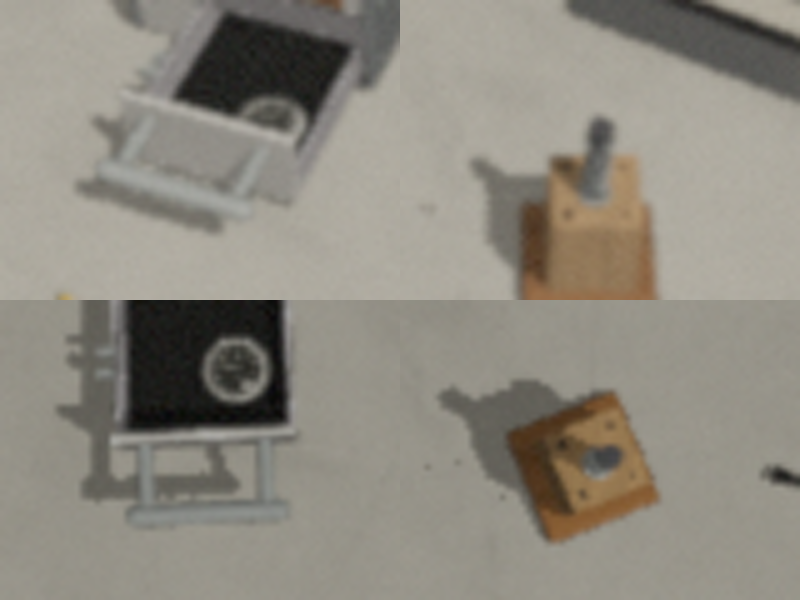

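The dial lies in the tray about 26 mm from its centre, the tray is at its stop, and the punch stands upright and home. The arm is clear, so I'm handing in.

```bash
python3 -c "
from cell import arm
print(arm.job_done())"
```

```text
the job is handed in; nothing more can be done
None
```

I handed the job in at about 31 s. The tray is drawn out to its stop with the dial in it. The punch stands upright and home in its stand, and I saw no sign that the bottle, loupe or brush had moved. The hand-in gave no verdict back.

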